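# Hold the sample box open

### The arm

A 6-joint arm with a two-finger parallel gripper is mounted at the origin on a cart in front of the work surface, level with it; the furniture and walls round the work are solid. World frame = base frame: x ahead of the robot, y to its left, z up, the work surface at z = 0. Lengths are in mm, angles in rad, forces in N, time in s.
With the tool pointing down it reaches from about 350 to 875 mm from the base axis. Payload 4.2 kg.
Tool frame: the origin (TCP) lies on the mounting face of the last link; the fingertips stand 173 mm ahead of it and the grasp point (between the pads) lies grip_point_offset ahead of it (grip_point_offset is the distance from the TCP to the grasp point, in mm); z points along the fingers, y is the line along which they close (so a half turn about z gives the same grasp; the last joint's range is limited). The gripper opens to 85 mm and grips with 20 to 120 N. Pads are 22 mm wide; open, the fingers measure 114 mm over their backs; the gripper's body (76 mm by 85 mm) begins 54 mm behind the grasp point. The pads swing forward as they close: fully open they stand 13 mm farther back than shut.
Start: joints at [-1.012, 0.385, 0.008, 0, -1.194, -0.259], TCP at [184.597, -597.096, 404.712] pointing down, gripper open.
Joint ranges: [-3.14, 3.14], [-1.21, 2.06], [-1.07, 1.41], [-3.16, 2.05], [-2.99, -0.16], [-3.1, 3.1]. Speed limits (rad/s): [2.79, 2.79, 3.14, 3.14, 3.14, 3.14].

### API

Orientations are given as a unit quaternion [x, y, z, w].
In Python, from bench import read_state, get_image, job_done, recognise, place_of, grip_point_offset gives the robot as it stands. The module is installed in compiled form; this text tells all that it offers.
- The arm moves only by the tool carry_out, never from a script. Its arguments are lists of equal length, an entry for each row: "slide": the shift along the tool's x, y, z in m, a list of three; "roll": the turn about the tool's z in degrees; "claw": the finger opening in m, from 0 to 0.0854. A call has 1 to 8 rows; each row is the pose to reach, as a shift and turn from the pose commanded when the call began, along the tool's axes at that moment; what a row does not reach only later rows make up. A row lasts 1/8 s, in which the tool goes at most 62.5 mm and 10.7 degrees, less where a joint would pass 70% of its speed; a pose out of reach is approached as far as the arm can. A call with a gripper value outside its range is refused whole. The fingers move at their own pace and stop on an object; the grip force is fixed at half the most. Time passes only in rows, so rows that repeat a pose let the fingers close. It gives the time, the measured TCP pose, the force, the opening and the grip force at its end, in the units of the state.
- read_state(): the state, without advancing time (a new reading comes with each control period).
- get_image(name): name is "side" or "top"; returns a dict with "img" (384x512x3 uint8, red, green, blue), "z_map" (384x512 float32, mm along the optical axis (not along the pixel's ray), 0 where there is no reading), "mtx" (3x3 intrinsics, pixels), "world_from_camera" (4x4, takes a point from camera to world coordinates). Camera axes: x right, y up, looking along -z (the intrinsics and any distortion apply to the point x, -y, -z); pixel columns grow to the right and rows downward; lengths in mm; the calibration is good to about 2 mm. A picture is of the moment at which its call begins.
- job_done(): hands the job in; it is judged then, once.
Trained networks look in a picture, given as the dict that the camera call returned (one of the last four; its "shot" number tells which), for a name from the list of things; names that differ only in an ending like _2 or _b are one class to them, and where a whole thing is asked for, a point or a joint stands for the part that bears it (a point fixed in the world has none). Each returns a list of dicts, best first, with "conf" (0 to 1); they miss things now and then, are a little off and sometimes report something else, mostly with a low value. They report only what shows in the picture. A call takes as long as a camera call. They do not tell look-alikes from the thing itself.
- recognise(picture, thing): "at" ([column, row] in pixels, amid what is visible of it).
- place_of(picture, thing): "at" ([column, row] in pixels: a listed point, or the origin of a listed thing).
The state is a dict: "clock": time; "joints": joint angles; "joint_vel": joint speeds; "joint_efforts": joint torques, N m; "position": TCP position; "ee_rot": TCP orientation; "contact_force": force on the tool from outside, world axes, zero at the start; "wrist_torque": the same for the moment, N m; "gripper_width": finger opening in mm; "grasp_force": force on a finger pad.
Only numpy, scipy, OpenCV 4.12 (cv2) and the standard library are available. Lean on these libraries where they do the work, as an engineer would, in place of code of your own. Each camera call takes 0.05 s, during which the arm holds its last target. There are 200 camera calls.

### The job

The brass weight on the lid of the blue sample box keeps it shut: take it off and stand it upright in the middle of the loose round metal pan. Then raise the lid by its steel finger grip to 60 degrees from closed, and finish while still holding it there, because it falls shut when let go. Leave the glass jar, the petri dish of seeds and the smaller brass weight where they stand.

Things in the scene. Friction and masses are not known exactly. Their poses are not given: they have to be found in the camera images.
- sample_box: blue plastic sample box, 100 (x) x 150 (y) x 39 mm with its lid, fixed to the table, with three compartments under a thin clear lid hinged at the back; origin at the centre of its underside, z up, +x from its front (the side with the steel finger grip, towards the robot) to its hinge side. Its yaw varies by about 20 degrees either way.
- sample_box_lid (a joint): hinge of the lid: 0 closed, grows as the front edge rises, 1.05 rad is 60 degrees, at most 1.92 rad. No spring and hardly any friction: the lid falls shut by its own weight whenever it is let go short of upright. It takes under 2 N at the grip to lift.
- grip_bar (a point): centre of the round steel bar to take the lid by: 14 mm diameter, 26 mm long along the box's y axis with flat ends, on a flat steel arm 3 mm thick and 14 mm wide in the middle of the lid's front edge. It stands 27 mm in front of the box's front wall, 40 mm above the table when closed; it can be pinched from above on its two flat ends and then turns between the fingers as the lid rises. It moves on a circle of 130 mm radius about the hinge line.
- hinge_line (a point): middle of the lid's hinge line, along the box's y axis: 53 mm behind the box's centre, 36 mm above the table. The bar's centre is 130 mm in front of it and 4.5 mm above it when closed.
- weight_big: the larger brass weight with a knob head, 27 mm diameter, 30 mm high, about 0.2 kg, loose on top of the closed lid (lid top 39 mm above the table); origin at the centre of its underside, z up. It may be gripped across its body or head.
- pan: loose round metal pan, 130 mm diameter, 18 mm high, flat inner floor 12 mm above the table, on the table to the right; origin at the centre of its underside. It may have changed places with the petri dish.
- petri_dish: clear petri dish with seeds, 90 mm diameter, 15 mm high, loose; origin at the centre of its underside; to be left alone.
- weight_small: smaller brass weight, 22 mm diameter, 22 mm high, loose on the table; origin at the centre of its underside; to be left alone.
- jar: glass screw-top sample jar, 60 mm diameter, 78 mm high, loose, left of the box; origin at the centre of its underside; to be left alone.
Mind the look-alikes: they are no part of the job. Leave any purple, red or turquoise look-alike of the weight_big alone.

How it is judged (in metres and radians):
On the way, in this order (a step that is already met when the one before it is completed fails the run):
1. the larger weight stands upright in the pan, let go, with the lid still closed (horizontal distance between weight_big and pan below 0.035 m and z of weight_big in the frame of pan below 0.015 m and angle between weight_big's own z axis and vertical below 0.2 rad and contact force between weight_big and the arm below 0.05 N and contact force between weight_big and the fingers below 0.05 N and contact force between weight_big and pan above 0.3 N and value of joint sample_box_lid below 0.08 rad), for 0.2 s.
2. the robot raises the lid past 30 degrees (value of joint sample_box_lid above 0.52 rad and contact force between any of lid_bar, lid_arm and the fingers above 0.1 N), for 0.05 s.
At the end, for the whole second after the job is handed in: The lid is held still by the fingers on its steel grip at 60 degrees from closed (53 to 67 degrees), and the larger brass weight stands upright at rest in the pan, its centre within 35 mm of the pan's centre (value of joint sample_box_lid between 0.925 and 1.17 rad and velocity of joint sample_box_lid between -0.05 and 0.05 rad/s and contact force between any of lid_bar, lid_arm and the fingers above 0.1 N and horizontal distance between weight_big and pan below 0.035 m and z of weight_big in the frame of pan below 0.015 m and angle between weight_big's own z axis and vertical below 0.2 rad and contact force between weight_big and pan above 0.3 N and linear speed of weight_big below 0.02 m/s); the arm keeps its last pose, push and grip.
It fails at once if the lid is lifted while the weight is still on it (value of joint sample_box_lid above 0.12 rad and horizontal distance between weight_big and sample_box below 0.1 m).
It fails at once if the jar, the petri dish or the smaller weight is moved more than 30 mm (distance of any of jar, petri_dish, weight_small from where it was at the start of the episode above 0.03 m).
It also fails if it takes over 58 s, if anything falls off the work surface, if the arm or the gripper's body presses on something with over 40 N, if the wrist force passes 120 N, or if a joint passes its speed limit or range.

## Working session

There is one attempt and no reset: what is moved stays moved. The work goes in short steps, Python scripts to look and compute and a tool call to move; the robot and the scene stay as the last step left them, time stands still between calls to the robot, and variables do not carry over. Pictures are saved under pics/ and viewed, at most 10 in all, crops included, and the job is handed in when it is done.

Besides the shell and the picture viewer there is one more tool, called after ">>>" as name(argument=value, ...), one argument or row to a line, values as JSON. carry_out: Moves the arm, as the interface text tells. Its arguments: {"type":"object","properties":{"slide":{"type":"array"},"roll":{"type":"array"},"claw":{"type":"array"}},"required":["slide","roll","claw"]}

```bash
mkdir -p pics
cat > h.py <<'E'
import numpy as np, cv2
from bench import *
def world(p,uv,z=None,r=2):
    """pixel -> world; by depth, or by intersecting height z (mm)"""
    K=p["mtx"];T=np.array(p["world_from_camera"]);u,v=uv
    d=np.array([(u-K[0][2])/K[0][0],-(v-K[1][2])/K[1][1],-1.0])
    if z is None:
        w=p["z_map"][max(0,int(v)-r):int(v)+r+1,max(0,int(u)-r):int(u)+r+1];s=np.median(w[w>0])
    else:
        s=(z-T[2,3])/(T[:3,:3]@d)[2]
    return T[:3,:3]@(d*s)+T[:3,3]
def save(n,img): cv2.imwrite("pics/"+n+".png",cv2.cvtColor(img,cv2.COLOR_RGB2BGR))
E
python3 - <<'E'
from h import *
np.set_printoptions(precision=1,suppress=True)
try: print(grip_point_offset())
except TypeError: print(grip_point_offset)
s=read_state();print(s["position"],s["ee_rot"],s["clock"])
zs=dict(sample_box=0,grip_bar=40,hinge_line=36,weight_big=39,pan=0,petri_dish=0,weight_small=0,jar=0)
for c in("top","side"):
    p=get_image(c);save(c,p["img"])
    for n,z in zs.items():
        for d in place_of(p,n)[:3]: print(c,n,round(d["conf"],2),np.array(d["at"]),world(p,d["at"],z))
E
```

```text
154.70000000000002
[ 184.6 -596.9  403.6] [-0.1  1.   0.  -0. ] 0.0
top sample_box 0.77 [200.2 184.6] [561.6 224.6   0. ]
top grip_bar 0.71 [200.3 202.2] [495.  219.3  40. ]
top hinge_line 0.74 [203.9 165.9] [626.1 205.6  36. ]
top weight_big 0.61 [232.2 155.5] [661.4 102.6  39. ]
top weight_big 0.59 [199.7 181.5] [569.5 220.9  39. ]
top weight_big 0.49 [239.9 207.7] [472.6  77.9  39. ]
top pan 0.82 [351.4 217.6] [ 429.7 -327.2    0. ]
top petri_dish 0.82 [301.4 214.2] [ 445.6 -145.2    0. ]
top weight_small 0.45 [260.6 207.9] [471.5   3.6  -0. ]
top jar 0.54 [153.8 173.6] [605.8 396.2   0. ]
side sample_box 0.98 [203.2 240.3] [542.9 242.3  -0. ]
side grip_bar 0.72 [217.8 231.7] [491. 241.  40.]
side grip_bar 0.61 [328.  181.2] [ 388.7 -233.6   40. ]
side hinge_line 0.77 [188.6 217.1] [619.9 210.6  36. ]
side weight_big 0.65 [257.3 222.7] [432.  146.5  39. ]
side weight_big 0.64 [201.1 220.2] [572.5 211.8  39. ]
side weight_big 0.5 [250.2 232. ] [419.9 198.7  39. ]
side pan 0.59 [330.2 181.8] [ 417.9 -331.2   -0. ]
side pan 0.52 [141.6 262.8] [600.7 401.   -0. ]
side pan 0.28 [204.2 234.4] [561.7 216.2  -0. ]
side petri_dish 0.73 [200.1 223.1] [616.5 170.5   0. ]
side petri_dish 0.67 [304.1 196.7] [ 440.1 -156.6    0. ]
side weight_small 0.38 [267.1 213. ] [482.4  14.    0. ]
```

View pics/top.png

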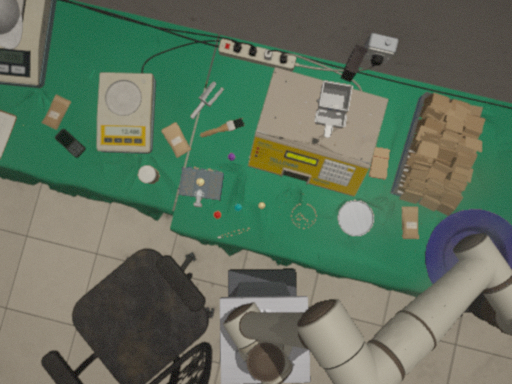

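View pics/side.png

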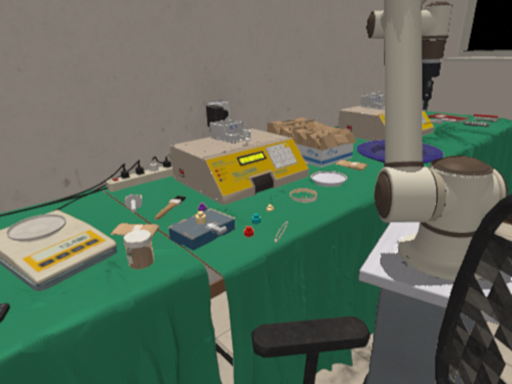

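Top view: the box is at (200,183). Weight candidates are brass on the lid (200,182), purple (232,157), red (217,214), turquoise (238,206), and small brass on the table (262,205). I choose the brass one on the lid. The pan is at (355,218), the petri dish at (303,215) and the jar at (148,174). The side view agrees: the weight is on the lid at (201,216) and the grip at (217,230). Next I'll check a close crop and measure.

Run:
```python
from h import *
np.set_printoptions(precision=1,suppress=True)
p=get_image("top");im=p["img"]
a=cv2.resize(im[150:225,165:275],None,fx=7,fy=7,interpolation=cv2.INTER_CUBIC)
save("crop",a)
T=np.array(p["world_from_camera"]);print(T[:3,3])
# all points
v,u=np.mgrid[0:384,0:512];K=p["mtx"];Z=p["z_map"]
P=np.stack([(u-K[0][2])/K[0][0]*Z,-(v-K[1][2])/K[1][1]*Z,-Z],-1)@T[:3,:3].T+T[:3,3]
hsv=cv2.cvtColor(im,cv2.COLOR_RGB2HSV)
def reg(m,n):
    k,l,st,c=cv2.connectedComponentsWithStats(m.astype(np.uint8))
    i=1+np.argmax(st[1:,4]);q=P[l==i];print(n,st[i],c[i],"median",np.median(q,0),"min",q.min(0),"max",q.max(0));return l==i
w=(slice(195,245),slice(325,385));m=np.zeros((384,512),bool);m[w]=True
mm=reg(m&(hsv[...,1]<70)&(hsv[...,2]>120),"pan")
ys,xs=np.nonzero(mm);(cx,cy),r=cv2.minEnclosingCircle(np.c_[xs,ys].astype(np.float32));print(cx,cy,r,world(p,(cx,cy),18))
b=(P[...,2]>30)&(P[...,2]<45)&(abs(u-200)<35)&(abs(v-183)<28);q=reg(b,"lid")
ys,xs=np.nonzero(q);print(cv2.minAreaRect(P[q][:,:2].astype(np.float32)))
b=(P[...,2]>52)&(P[...,2]<80)&(abs(u-200)<15)&(abs(v-183)<15);reg(b,"wt")
m2=(hsv[...,0]>15)&(hsv[...,0]<35)&(hsv[...,1]>90)&(abs(u-200)<15)&(abs(v-183)<12);r=reg(m2,"wtcol")
for x in P[190:208,199]: print(x)
```

```text
[ 433.1   15.4 1516.1]
pan [ 337  199   38   37 1080] [355.5 217.6] median [ 429.2 -338.9   12.9] min [ 366.2 -407.9   -1.4] max [ 497.4   15.4 1516.1]
355.5816345214844 217.77346801757812 18.84137535095215 [ 428.9 -338.2   18. ]
lid [ 179  167   45   37 1106] [200.7 183.2] median [562.8 216.9  39.7] min [492.3 137.1  30.2] max [623.8 296.1  45. ]
((554.52197265625, 218.80926513671875), (150.25840759277344, 129.34996032714844), 81.83753967285156)
wt [196 178   8   8  47] [199.9 181.8] median [566.  216.2  61.7] min [555.2 206.   53.1] max [580.  231.6  74.6]Traceback (most recent call last):
  File "<stdin>", line 20, in <module>
  File "<stdin>", line 13, in reg
    return _wrapfunc(a, 'argmax', axis=axis, out=out, **kwds)
    return bound(*args, **kwds)
ValueError: attempt to get argmax of an empty sequence
```

View pics/crop.png

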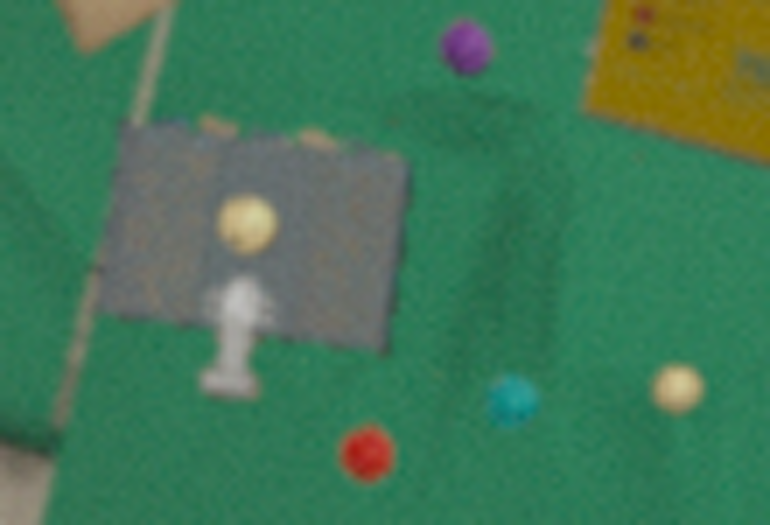

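The crop confirms the choice: the brass knob weight on the lid is at about (200,182), and the bar is at about (197.7,205). Box yaw is about -8°. Now a planning helper.

```bash
cat >> h.py <<'E'
from scipy.spatial.transform import Rotation as Rn
def plan(g,yaw=None):
    """grasp-point target (mm) and yaw of the tool's y line from world y -> slide (mm), roll (deg)"""
    s=read_state();R=Rn.from_quat(s["ee_rot"]).as_matrix()
    now=np.array(s["position"])+154.7*R[:,2]
    out=R.T@(np.array(g)-now);roll=0
    if yaw is not None:
        t=R.T@np.array([-np.sin(yaw),np.cos(yaw),0]);roll=(np.degrees(np.arctan2(-t[0],t[1]))+90)%180-90
    print("grasp at",now.round(1),"R",R.round(3).tolist(),"slide",out.round(1),"roll",round(roll,1),"w",s["gripper_width"],"t",s["clock"])
E
python3 - <<'E'
from h import *
plan([567,217,250],np.radians(-8))
p=get_image("top")
for uv,z in(((200.4,182),62),((197.7,205),44),((200.7,183.2),39.5)): print(world(p,uv,z).round(1))
E
```

```text
grasp at [ 184.6 -597.1  250. ] R [[-0.955, -0.295, 0.0], [-0.295, 0.955, 0.0], [-0.0, 0.0, -1.0]] slide [-605.8  664.9    0. ] roll 25.2 w 85.69356336804617 t 0.95
[565.6 215.3  62. ]
[485.  228.2  44. ]
[563.3 217.3  39.5]
```

>>> carry_out(
  slide=[
    [-0.038,0.042,0],
    [-0.076,0.083,0],
    [-0.114,0.125,0],
    [-0.152,0.166,0],
    [-0.189,0.208,0],
    [-0.227,0.249,0],
    [-0.265,0.291,0],
    [-0.303,0.333,0],
  ],
  roll=[3,6,9,12,15,18,22,25],
  claw=[0.07,0.07,0.07,0.07,0.07,0.07,0.07,0.07],
)

```text
clock: 2.0
position: [376.1, -187.8, 405.2]
ee_rot: [0.069, 0.998, -0.0, 0.001]
contact_force: [1.7, 0.4, -0.2]
gripper_width: 69.6
grasp_force: 0.0
```

```bash
python3 -c "
from h import *
plan([567,217,250],np.radians(-8))"
```

```text
grasp at [ 376.3 -187.8  250.5] R [[-0.99, 0.138, 0.001], [0.138, 0.99, -0.0], [-0.001, -0.0, -1.0]] slide [-133.1  427.2    0.7] roll 0.1 w 69.61585351421317 t 2.0
```

>>> carry_out(
  slide=[
    [-0.017,0.054,0],
    [-0.034,0.107,0],
    [-0.05,0.16,0],
    [-0.067,0.214,0],
    [-0.083,0.267,0],
    [-0.1,0.32,0],
    [-0.117,0.374,0],
    [-0.133,0.427,0],
  ],
  roll=[0,0,0,0,0,0,0,0],
  claw=[0.06,0.06,0.06,0.06,0.06,0.06,0.06,0.06],
)

```text
clock: 3.0
position: [566.2, 217.3, 404.9]
ee_rot: [0.068, 0.998, 0.0, 0.0]
contact_force: [0.1, 0.2, -0.1]
gripper_width: 59.9
grasp_force: 0.0
```

>>> carry_out(
  slide=[
    [0,0,0.04],
    [0,0,0.08],
    [0,0,0.12],
    [0,0,0.13],
    [0,0,0.13],
  ],
  roll=[0,0,0,0,0],
  claw=[0.06,0.06,0.06,0.06,0.06],
)

```text
clock: 3.62
position: [566.0, 215.6, 275.0]
ee_rot: [0.068, 0.998, -0.0, 0.0]
contact_force: [0.6, -0.1, -0.4]
gripper_width: 60.0
grasp_force: 0.0
```

Run:
```python
from h import *
plan([566,216.5,64],np.radians(-8))
p=get_image("top");a=cv2.resize(p["img"][150:225,165:240],None,fx=7,fy=7,interpolation=cv2.INTER_CUBIC)
q=get_image("side");b=cv2.resize(q["img"][180:255,165:240],None,fx=7,fy=7,interpolation=cv2.INTER_CUBIC)
im=np.hstack([a,b]);save("above",cv2.resize(im,(800,400)))
```

```text
grasp at [566.  215.5 120.3] R [[-0.991, 0.136, 0.0], [0.136, 0.991, -0.0], [-0.0, -0.0, -1.0]] slide [ 0.2  1.  56.3] roll 0.2 w 59.971225205028944 t 3.625
```

View pics/above.png

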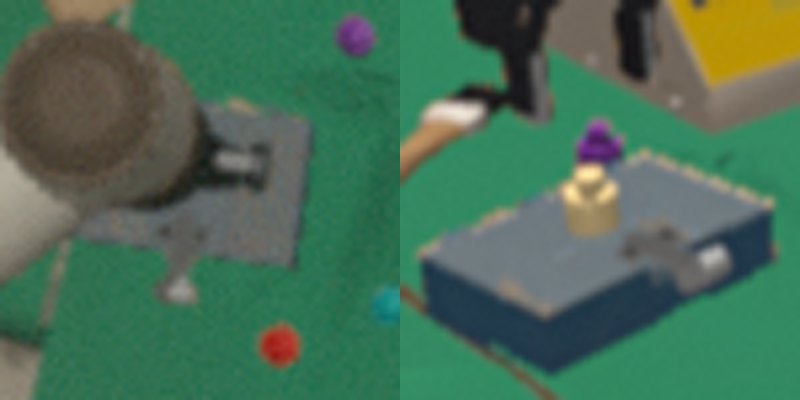

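The fingers hang either side of the weight and the knob stands clear on the lid, with the bar in front of it. Going down to grip.

>>> carry_out(
  slide=[
    [0,0.001,0.03],
    [0,0.001,0.05],
    [0,0.001,0.057],
    [0,0.001,0.057],
  ],
  roll=[0,0,0,0],
  claw=[0.06,0.06,0.06,0.06],
)

```text
clock: 4.22
position: [566.1, 216.6, 218.7]
ee_rot: [0.068, 0.998, 0.0, 0.001]
contact_force: [0.1, 1.0, 0.4]
gripper_width: 59.9
grasp_force: 0.0
```

>>> carry_out(
  slide=[
    [0,0,0],
    [0,0,0],
    [0,0,0],
    [0,0,0],
    [0,0,0],
    [0,0,0],
  ],
  roll=[0,0,0,0,0,0],
  claw=[0.015,0.015,0.015,0.015,0.015,0.015],
)

```text
clock: 4.97
position: [566.1, 216.8, 219.2]
ee_rot: [0.068, 0.998, 0.001, 0.001]
contact_force: [-1.0, -0.4, 5.6]
gripper_width: 24.0
grasp_force: 58.9
```

>>> carry_out(
  slide=[
    [0,0,-0.01],
    [0,0,-0.03],
    [0,0,-0.06],
    [0,0,-0.1],
    [0,0,-0.13],
  ],
  roll=[0,0,0,0,0],
  claw=[0.015,0.015,0.015,0.015,0.015],
)

```text
clock: 5.6
position: [565.6, 216.3, 349.3]
ee_rot: [0.068, 0.998, 0.0, 0.0]
contact_force: [1.5, 0.3, -2.9]
gripper_width: 23.9
grasp_force: 59.0
```

Run:
```python
from h import *
plan([429,-338,193])
q=get_image("side");save("lift",cv2.resize(q["img"][130:250,145:265],None,fx=5,fy=5,interpolation=cv2.INTER_CUBIC))
```

```text
grasp at [565.6 216.3 194.6] R [[-0.991, 0.136, 0.0], [0.136, 0.991, 0.0], [-0.0, 0.0, -1.0]] slide [  59.8 -567.8    1.3] roll 0 w 23.906031622384187 t 5.6
```

View pics/lift.png

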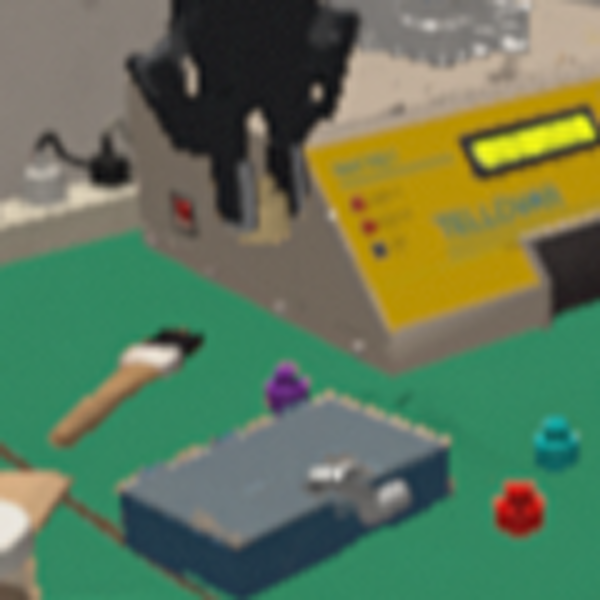

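The weight hangs upright between the fingers and the lid is closed. Now carrying it to the pan.

>>> carry_out(
  slide=[
    [0.003,-0.03,0],
    [0.009,-0.085,0],
    [0.015,-0.14,0],
    [0.02,-0.195,0],
    [0.026,-0.25,0],
    [0.032,-0.305,0],
    [0.038,-0.36,0],
    [0.044,-0.415,0],
  ],
  roll=[0,0,0,0,0,0,0,0],
  claw=[0.015,0.015,0.015,0.015,0.015,0.015,0.015,0.015],
)

```text
clock: 6.65
position: [464.6, -190.3, 347.3]
ee_rot: [0.068, 0.998, 0.0, -0.0]
contact_force: [0.1, 0.2, -2.0]
gripper_width: 24.3
grasp_force: 59.2
```

>>> carry_out(
  slide=[
    [0.005,-0.05,0],
    [0.011,-0.1,0],
    [0.015,-0.14,0],
    [0.016,-0.153,0],
    [0.016,-0.153,0],
  ],
  roll=[0,0,0,0,0],
  claw=[0.015,0.015,0.015,0.015,0.015],
)

```text
clock: 7.28
position: [428.6, -338.4, 347.1]
ee_rot: [0.069, 0.998, 0.0, -0.001]
contact_force: [0.6, 0.5, -2.5]
gripper_width: 23.9
grasp_force: 59.3
```

Run:
```python
from h import *
plan([429,-338,39.5])
q=get_image("side");save("pan",cv2.resize(q["img"][130:220,260:380],None,fx=5,fy=5,interpolation=cv2.INTER_CUBIC))
```

```text
grasp at [ 428.4 -338.2  192.4] R [[-0.99, 0.138, -0.001], [0.138, 0.99, 0.001], [0.001, 0.001, -1.0]] slide [ -0.7   0.2 152.9] roll 0 w 23.93425542955255 t 7.275
```

View pics/pan.png

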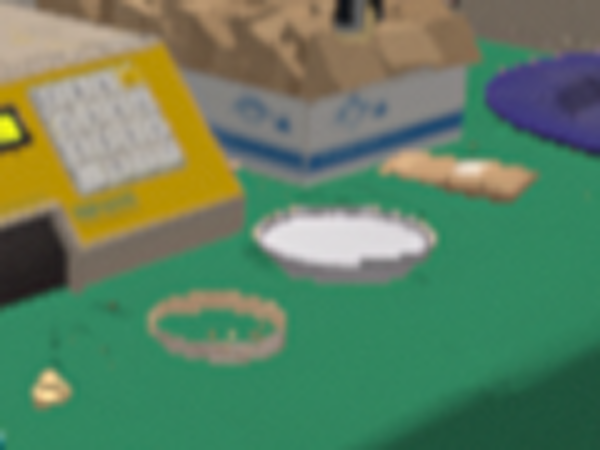

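The weight's tip shows at the top of the crop (355,20), above the pan (345,240), and the dish and small weight are undisturbed. Lowering.

>>> carry_out(
  slide=[
    [0,0,0.04],
    [0,0,0.085],
    [0,0,0.125],
    [0,0,0.144],
    [0,0,0.15],
    [0,0,0.15],
  ],
  roll=[0,0,0,0,0,0],
  claw=[0.015,0.015,0.015,0.015,0.015,0.015],
)

```text
clock: 8.07
position: [429.6, -337.5, 198.1]
ee_rot: [0.067, 0.998, -0.0, 0.0]
contact_force: [-0.3, -0.4, -2.1]
gripper_width: 23.9
grasp_force: 59.3
```

>>> carry_out(
  slide=[
    [0,0,0.002],
    [0,0,0.003],
    [0,0,0.003],
  ],
  roll=[0,0,0],
  claw=[0.015,0.015,0.015],
)

```text
clock: 8.45
position: [429.0, -338.2, 195.1]
ee_rot: [0.068, 0.998, -0.0, 0.0]
contact_force: [-0.4, -0.4, -3.0]
gripper_width: 24.2
grasp_force: 59.3
```

>>> carry_out(
  slide=[
    [0,0,0.001],
    [0,0,0.002],
    [0,0,0.003],
    [0,0,0.003],
  ],
  roll=[0,0,0,0],
  claw=[0.015,0.015,0.015,0.015],
)

```text
clock: 8.95
position: [429.0, -338.1, 192.4]
ee_rot: [0.068, 0.998, -0.0, -0.0]
contact_force: [-2.4, 2.0, 4.6]
gripper_width: 23.8
grasp_force: 60.0
```

Contact with the floor (+4.6 N). Releasing and rising.

>>> carry_out(
  slide=[
    [0,0,0],
    [0,0,0],
    [0,0,0],
    [0,0,0],
    [0,0,-0.01],
    [0,0,-0.03],
    [0,0,-0.08],
    [0,0,-0.13],
  ],
  roll=[0,0,0,0,0,0,0,0],
  claw=[0.03,0.04,0.05,0.05,0.05,0.05,0.05,0.05],
)

```text
clock: 9.95
position: [428.8, -338.0, 323.6]
ee_rot: [0.068, 0.998, -0.0, -0.0]
contact_force: [0.7, -1.0, 0.4]
gripper_width: 50.3
grasp_force: 0.0
```

Run:
```python
from h import *
plan([485,227.5,150],np.radians(-8))
q=get_image("side");save("pan2",cv2.resize(q["img"][130:220,260:380],None,fx=5,fy=5,interpolation=cv2.INTER_CUBIC))
```

```text
grasp at [ 428.8 -338.1  168.9] R [[-0.991, 0.136, -0.0], [0.136, 0.991, -0.0], [0.0, -0.0, -1.0]] slide [ 21.2 568.   18.8] roll 0.2 w 50.27279520466598 t 9.95
```

View pics/pan2.png

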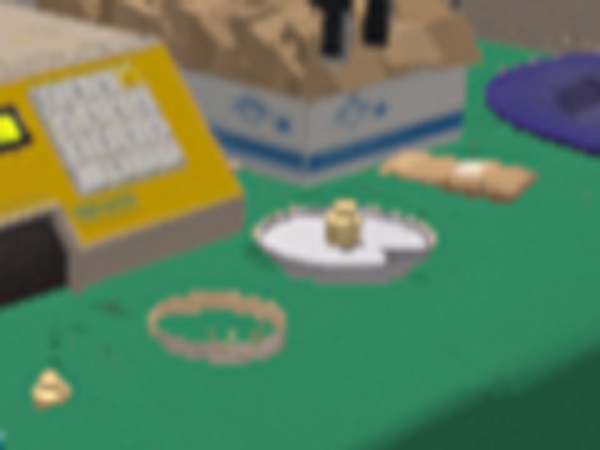

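The weight stands upright mid-pan at (343,225). I'll measure the bar once more now that the view is clear.

Run:
```python
from h import *
np.set_printoptions(precision=1,suppress=True)
p=get_image("top");T=np.array(p["world_from_camera"]);K=p["mtx"];Z=p["z_map"]
v,u=np.mgrid[0:384,0:512]
P=np.stack([(u-K[0][2])/K[0][0]*Z,-(v-K[1][2])/K[1][1]*Z,-Z],-1)@T[:3,:3].T+T[:3,3]
m=(P[...,2]>28)&(P[...,2]<60)&(abs(u-200)<30)&(v>165)&(v<212)
q=P[m];c=np.array([566,216.5]);
r=cv2.minAreaRect(q[:,:2].astype(np.float32));print(r)
b=q[(q[:,0]<500)];print(len(b),b.mean(0),b.min(0),b.max(0))
g=m&(abs(v-205)<4);hs=cv2.cvtColor(p["img"],cv2.COLOR_RGB2HSV);s=(hs[...,1]<90)&(abs(v-204.5)<=3)&(abs(u-198)<7)
print(u[s].mean(),v[s].mean(),u[s].min(),u[s].max(),world(p,(u[s].mean(),v[s].mean()),44))
lid=q[q[:,0]>530];L=cv2.minAreaRect(lid[:,:2].astype(np.float32));print(L)
```

```text
((549.312744140625, 220.23487854003906), (150.8246612548828, 139.16305541992188), 81.17713928222656)
38 [489.  228.5  46.1] [480.9 216.7  35.2] [499.5 241.1  54.8]
197.0952380952381 204.04761904761904 193 201 [488.4 230.3  44. ]
((576.2241821289062, 216.16705322265625), (157.01760864257812, 91.1193618774414), 88.41651916503906)
```

>>> carry_out(
  slide=[
    [0.001,0.03,0],
    [0.003,0.085,0],
    [0.005,0.14,0],
    [0.007,0.195,0],
    [0.009,0.25,0],
    [0.011,0.305,0],
    [0.014,0.36,0],
    [0.016,0.415,0],
  ],
  roll=[0,0,0,0,0,0,0,0],
  claw=[0.06,0.06,0.06,0.06,0.06,0.06,0.06,0.06],
)

```text
clock: 11.05
position: [469.3, 77.0, 322.3]
ee_rot: [0.068, 0.998, 0.0, 0.0]
contact_force: [0.9, -1.1, 0.0]
gripper_width: 59.8
grasp_force: 0.0
```

```bash
python3 -c "
from h import *
plan([487,229,100],np.radians(-8))"
```

```text
grasp at [469.5  77.  167.6] R [[-0.991, 0.136, 0.001], [0.136, 0.991, 0.0], [-0.001, 0.001, -1.0]] slide [  3.3 152.9  67.6] roll 0.2 w 59.84067213953929 t 11.05
```

>>> carry_out(
  slide=[
    [0.001,0.05,0],
    [0.002,0.1,0],
    [0.003,0.145,0.01],
    [0.003,0.153,0.04],
    [0.003,0.153,0.068],
    [0.003,0.153,0.068],
  ],
  roll=[0,0,0,0,0,0],
  claw=[0.06,0.06,0.06,0.06,0.06,0.06],
)

```text
clock: 11.8
position: [486.8, 226.9, 252.0]
ee_rot: [0.068, 0.998, -0.002, -0.002]
contact_force: [-0.6, 0.1, 0.6]
gripper_width: 60.0
grasp_force: 0.0
```

Run:
```python
from h import *
plan([487,229,42],np.radians(-8))
p=get_image("top");a=cv2.resize(p["img"][160:220,165:240],(400,320),interpolation=cv2.INTER_CUBIC)
q=get_image("side");b=cv2.resize(q["img"][180:255,175:265],(400,320),interpolation=cv2.INTER_CUBIC)
save("bar",np.hstack([a,b]))
```

```text
grasp at [486.2 226.3  97.3] R [[-0.991, 0.136, -0.004], [0.136, 0.991, -0.003], [0.003, -0.004, -1.0]] slide [-0.6  2.9 55.3] roll 0.2 w 59.99581585198484 t 11.8
```

View pics/bar.png

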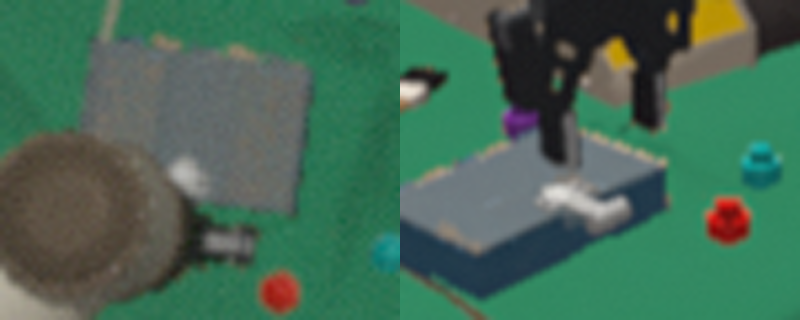

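The bar lies between and below the two fingers, and the red look-alike is clear of them. Going down and closing.

>>> carry_out(
  slide=[
    [0,0.002,0.02],
    [0,0.002,0.04],
    [0,0.002,0.054],
    [0,0.002,0.056],
    [0,0.002,0.056],
  ],
  roll=[0,0,0,0,0],
  claw=[0.06,0.06,0.06,0.06,0.06],
)

```text
clock: 12.52
position: [488.1, 229.4, 198.4]
ee_rot: [0.068, 0.998, 0.0, 0.001]
contact_force: [0.1, 0.1, 0.1]
gripper_width: 59.8
grasp_force: 0.0
```

>>> carry_out(
  slide=[
    [0,0,0],
    [0,0,0],
    [0,0,0],
    [0,0,0],
    [0,0,0],
    [0,0,0],
  ],
  roll=[0,0,0,0,0,0],
  claw=[0.01,0.01,0.01,0.01,0.01,0.01],
)

```text
clock: 13.28
position: [487.9, 229.4, 198.4]
ee_rot: [0.068, 0.998, 0.0, 0.0]
contact_force: [-1.1, 0.2, 5.1]
gripper_width: 24.6
grasp_force: 58.8
```

Run:
```python
from h import *
plan([487,229,42],np.radians(-8)); s=read_state(); print(s["contact_force"],s["wrist_torque"])
# lid arc: shifts in box frame (forward along box x, up) for lid angle a
for a in np.radians([5,10,15,20,25,30,35,40,45,50,55,60]):
    f=np.arctan2(4.5,130);r=np.hypot(130,4.5)
    print(round(np.degrees(a)),round(r*(np.cos(f)-np.cos(f+a)),1),round(r*(np.sin(f+a)-np.sin(f)),1))
```

```text
grasp at [488.1 229.5  43.7] R [[-0.991, 0.136, 0.001], [0.136, 0.991, 0.001], [-0.001, 0.001, -1.0]] slide [ 1.  -0.6  1.7] roll 0.2 w 24.61289311577152 t 13.275
[-1.11296639  0.23170997  5.06233978] [ 0.05254612  0.39218433 -0.06229227]
5 0.9 11.3
10 2.8 22.5
15 5.6 33.5
20 9.4 44.2
25 14.1 54.5
30 19.7 64.4
35 26.1 73.8
40 33.3 82.5
45 41.3 90.6
50 49.9 98.0
55 59.1 104.6
60 68.9 110.3
```

The bar is held (24.6 mm opening, 59 N). The box's +x is the tool's −x, so I'll raise the lid along the arc.

>>> carry_out(
  slide=[
    [-0.001,0,-0.0113],
    [-0.0028,0,-0.0225],
    [-0.0056,0,-0.0335],
    [-0.0094,0,-0.0442],
    [-0.0141,0,-0.0545],
    [-0.0197,0,-0.0644],
    [-0.0197,0,-0.0644],
  ],
  roll=[0,0,0,0,0,0,0],
  claw=[0.01,0.01,0.01,0.01,0.01,0.01,0.01],
)

```text
clock: 14.15
position: [507.7, 226.3, 262.7]
ee_rot: [0.068, 0.998, 0.0, 0.0]
contact_force: [3.1, 1.9, -6.4]
gripper_width: 24.2
grasp_force: 59.4
```

>>> carry_out(
  slide=[
    [-0.0064,0,-0.0094],
    [-0.0136,0,-0.0181],
    [-0.0216,0,-0.0262],
    [-0.0302,0,-0.0336],
    [-0.0394,0,-0.0402],
    [-0.0492,0,-0.0459],
    [-0.0492,0,-0.0459],
    [-0.0492,0,-0.0459],
  ],
  roll=[0,0,0,0,0,0,0,0],
  claw=[0.01,0.01,0.01,0.01,0.01,0.01,0.01,0.01],
)

```text
clock: 15.15
position: [555.8, 219.3, 308.0]
ee_rot: [0.069, 0.998, -0.0, -0.001]
contact_force: [-0.8, -0.2, -4.1]
gripper_width: 24.3
grasp_force: 59.9
```

Run:
```python
from h import *
q=get_image("side");p=get_image("top")
a=cv2.resize(q["img"][160:260,165:265],(500,500),interpolation=cv2.INTER_CUBIC)
b=cv2.resize(p["img"][200:240,335:375],(300,500),interpolation=cv2.INTER_CUBIC)
save("end",np.hstack([a,b]));s=read_state();print(s["position"],s["contact_force"],s["gripper_width"])
for d in place_of(q,"grip_bar")[:2]: print(d)
```

```text
[555.66682276 219.39650149 307.89756885] [-1.0690786  -0.87970611 -3.19500013] 24.114116527887326
{'at': [202.7, 181.9], 'conf': 0.9}
```

View pics/end.png

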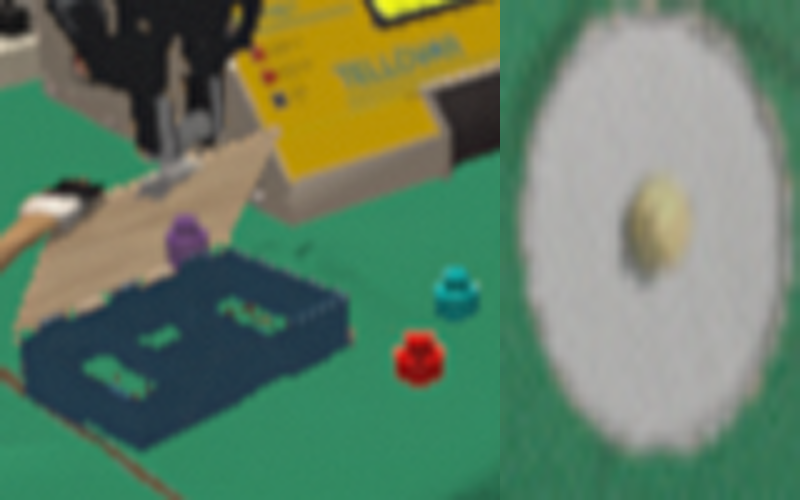

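The lid stands raised with the bar still pinched, near (195,125) in the left crop. The weight stands centred in the pan. The tool's travel (68 mm forward, 110 mm up) gives about 60°. Handing in.

```bash
python3 -c "
from bench import *
print(abs(max(read_state()['joint_vel'],key=abs)),job_done())"
```

```text
the job is handed in; nothing more can be done
0.0026106887861664582 None
```

The job is handed in, with no verdict returned: the larger brass weight stands upright in the middle of the pan, and the gripper holds the lid by its steel grip at about 60° (worked out from the tool's travel). I steered clear of the jar, petri dish and smaller weight but did not measure them again at the end.

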